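# Make the rolling tack tester ready for the next run

### The arm

A 6-joint arm with a two-finger parallel gripper is mounted at the origin on a cart in front of the work surface, level with it; the furniture and walls round the work are solid. World frame = base frame: x ahead of the robot, y to its left, z up, the work surface at z = 0. Lengths are in m, angles in rad, forces in N, time in s.
With the tool pointing down it reaches from about 0.25 to 0.775 m from the base axis. Payload 4 kg.
Tool frame: the origin (TCP) lies midway between the tips of the shut fingers; the grasp point (between the pads) lies 19 mm behind it (robot.tcp_to_grasp is the distance from the TCP to the grasp point, in m); z points along the fingers, y is the line along which they close (so a half turn about z gives the same grasp; the last joint's range is limited). The gripper opens to 94 mm and grips with 3 to 60 N. Pads are 16 mm wide; open, the fingers measure 119 mm over their backs; the gripper's body (75 mm by 177 mm) begins 78 mm behind the grasp point.
Start: joints at [1.035, 0.087, 1.371, -0, 1.684, -0.103], TCP at [0.231, 0.499, 0.206] pointing down, gripper open.
Joint ranges: [-3.1, 3.1], [-0.76, 2.03], [0.27, 2.55], [-1.08, 4.22], [0.17, 2.65], [-2.57, 2.57]. Speed limits (rad/s): [2.79, 2.79, 3.14, 3.14, 3.14, 3.14].

### API

Orientations are given as [roll, pitch, yaw] about the fixed x, y, z axes, in that order (R = Rz(yaw) Ry(pitch) Rx(roll)).
In Python, from bench import robot, viewer gives the robot as it stands. The module is installed in compiled form; this text tells all that it offers.
- The arm moves only by the shell command python3 -m handwheel 'ROWS' [OPENING]. ROWS is JSON, a list of rows, each a list of 6 numbers: the shift along the tool's x, y, z in units of 0.2 m (1.0 is 0.2 m), then the turn, a rotation vector about the tool's x, y, z in units of 30 degrees (1.0 is 30 degrees). In form: [[x, y, z, wx, wy, wz], ...]. A call has 1 to 10 rows; each row is the pose to reach, as a shift and turn from the pose commanded when the call began, along the tool's axes at that moment; what a row does not reach only later rows make up. A row lasts 1/12 s, in which the tool goes at most 41.7 mm and 7.16 degrees, less where a joint would pass 70% of its speed; a pose out of reach is approached as far as the arm can. A call with a number of a shift or a turn outside -1 to 1 is refused whole. A call with a gripper value outside its range is refused whole. OPENING is the gripper's target within -1 to 1 (shut at 1, half-way at 0, fully open at -1), set as the call begins (- or left out, the last holds). The fingers move at their own pace and stop on an object; the grip force is fixed at half the most. Time passes only in rows, so rows that repeat a pose let the fingers close. It gives the time, the measured TCP pose, the force, the opening and the grip force at its end, in the units of the state.
- robot.get_obs(): the state, without advancing time (a new reading comes with each control period).
- viewer.snapshot(name): name is "scene" or "side" or "wrist"; returns the picture (384x512x3 uint8, red, green, blue); there is no depth.
- viewer.calibration(name): a dict with "fx", "fy", "cx", "cy" (pixels), "k1" (the pictures are not rectified: a ray, as slopes to the right and down, at radius r is drawn at 1 + k1 r^2 times it, then the intrinsics apply), "R" (3x3) and "t" (3): a world point X has camera coordinates R X + t. Camera axes: x right, y down, z forward; pixel columns grow to the right and rows downward; lengths in m; the calibration is good to about 2 mm. A picture is of the moment at which its call begins: read the wrist's pose just before it. calibration takes no time and is no camera call; for the wrist camera it gives the pose at the moment of the call.
- robot.close_job(): hands the job in; it is judged then, once.
The state is a dict: "time": time; "joint_positions": joint angles; "qvel": joint speeds; "joint_torque": joint torques, N m; "tool_pos": TCP position; "ee_rot": TCP orientation; "wrist_force": force on the tool from outside, world axes, zero at the start; "wrist_torque": the same for the moment, N m; "width": finger opening in m; "finger_force": force on a finger pad.
Only numpy, scipy, OpenCV 4.12 (cv2) and the standard library are available. Lean on these libraries where they do the work, as an engineer would, in place of code of your own. Each camera call takes 0.05 s, during which the arm holds its last target. There are 200 camera calls.

### The job

Make the rolling tack tester ready for its next run, pushing only with the fingertips: gripping or lifting nothing, push the steel roller gently along its track and up the ramp, without letting it run back down, until it meets the stop and the sprung catch comes up behind it. Then, with the track clear, push the red run-out pointer back to its zero mark at the foot of the ramp. Leave the roller latched at the top and the other things on the bench where they are.

Things in the scene. Friction and masses are not known exactly. Their poses are not given: they have to be found in the camera images.
- tester: rolling tack tester, fixed on the bench: grey bed 330x104 mm with a level track leading into a shallow ramp. Origin on the bench under the foot of the ramp, on the track's centre line; x along the track uphill, y across, z up. Level track: x = -0.148 (end lip, top at z = 0.029) to 0, surface at z = 0.018. Track and ramp are 60 mm wide between rails standing 8 mm above the surface.
- ramp: the tester's ramp, fixed to it. Origin on its surface at the foot, 18 mm above the tester's origin; x runs up the slope, which rises at 0.14 rad (8 degrees), y across (parallel to the tester's y), z square to the surface. The surface ends at the stop, x = 0.147.
- stop_face (a point): centre of the front of the end stop at the head of the ramp (two rubber pads), 147 mm up the slope, 15 mm above its surface; the stop block stands 26 mm above the surface.
- roller: loose polished steel roller with blue ends, 30 mm in diameter, 56 mm long, 0.23 to 0.42 kg, friction about 0.3, lying across the track with 2 mm play at each rail. Origin at the middle of its axis, y along the axis. At rest on the level track at first; runs back down the ramp if let go below the catch. Its centre is at x = 0.132 of the ramp touching the stop, about 0.129 resting on the catch.
- catch (a joint): sprung one-way catch of the ramp, rad: 0 is up (as it starts), larger is pressed down. The roller pushed uphill presses it down by its weight (to 0.14) and it springs up behind the roller only in the last 3 mm before the stop.
- catch_tip (a point): midway between the upper ends of the catch's two brass pawls: each 7 mm wide, 22.5 mm to either side of the centre line, rising from the ramp's surface at its x = 0.075 to 6 mm above it at x = 0.117. Turns with the catch.
- release_key (a point): top centre of the black round release key (18 mm) outside the rail on the tester's y < 0 side, beside the head of the ramp; pressing it lowers the catch and frees the roller.
- pointer (a joint): red run-out pointer sliding on a rod, m: distance of its flag's front face from the foot of the ramp; 0 is the zero mark, the end of its travel. Starts at 0.09 to 0.13, stays where it is left, slides with about 1 N. The flag, 4 mm thick, reaches over the rail to y = -0.017 of the tester at z = 0.031 to 0.043, so it would meet the roller's end.
- pointer_tab (a point): on the pointer: centre of the flat rear face (away from the ramp) of its upright thumb tab, 16 mm wide across the track, 9 mm thick, from z = 0.037 to 0.062; at y = -0.048, z = 0.052 of the tester and 14 mm behind the flag's front face. Pushing this face along the tester's x slides the pointer home. Below it run the 6 mm rod (axis z = 0.030) and its end posts (tops z = 0.037).
- tape_roll: yellow-brown roll of masking tape lying flat, 65 mm across, 12 mm high; a bystander, origin at the centre of its underside
- notebook: black notebook with red band, 101x68x12 mm; a bystander, origin at the centre of its underside
- marker_black: white marker with a black cap, 123 mm long, 16 mm thick; a bystander, origin at the centre of its underside
- wipes_pack: flat white pack of wipes, 95x62x13 mm; a bystander, origin at the centre of its underside
- petri_dish: clear dish, 58 mm across, 15 mm high; a bystander, origin at the centre of its underside
- vial_loose: small upright vial with a white cap, 23 mm across, 48 mm high; a bystander, origin at the centre of its underside
Things that resemble listed ones, but are neither listed nor needed, are in the scene too. Leave any yellow look-alike of the roller alone.

How it is judged:
On the way, in this order (a step that is already met when the one before it is completed fails the run):
1. the roller lies at the stop with the catch up behind it (x of roller in the frame of ramp between 0.1275 and 0.1345 m and y of roller in the frame of ramp between -0.005 and 0.005 m and z of roller in the frame of ramp between 0.012 and 0.018 m and value of joint catch below 0.04 rad and angle between the y axis of roller and the y axis of ramp, either way round below 0.2 rad), for 0.2 s.
2. the run-out pointer is back at its zero mark (value of joint pointer below 0.004 m), for 0.2 s.
At the end, for the whole second after the job is handed in: Roller at rest (under 0.02 m/s) on the ramp behind the raised catch (under 0.04 rad), lying across, its centre 127.5 to 134.5 mm up the slope and within 5 mm of the centre line; pointer within 4 mm of zero (all of step 1 and value of joint pointer below 0.004 m and linear speed of roller below 0.02 m/s); the robot touches nothing.
It fails at once if the roller is lifted off the track (12 mm or more) or out of its rails ((x of roller in the frame of tester below -0.012 m and z of roller in the frame of tester above 0.045 m) or (x of roller in the frame of tester above -0.012 m and z of roller in the frame of ramp above 0.029 m) or y of roller in the frame of tester above 0.02 m or y of roller in the frame of tester below -0.02 m).
It fails at once if the roller is flung or runs away (faster than 0.5 m/s) (linear speed of roller above 0.5 m/s).
It fails at once if the roller runs on the open ramp (30 to 115 mm up it) faster than 0.20 m/s with nothing behind it (x of roller in the frame of ramp between 0.03 and 0.115 m and linear speed of roller above 0.2 m/s and contact force between each of the fingers, the arm and roller below 0.01 N).
It fails at once if the roller is gripped or pressed hard (fingers on it with more than 32 N) (contact force between the fingers and roller above 32 N).
It fails at once if another thing on the bench is moved by more than 20 mm (distance of any of tape_roll, notebook, marker_black, wipes_pack, petri_dish, vial_loose from where it was at the start of the episode above 0.02 m).
It also fails if it takes over 51 s, if anything falls off the work surface, if the arm or the gripper's body presses on something with over 40 N, if the wrist force passes 120 N, or if a joint passes its speed limit or range.

## Working session

There is one attempt and no reset: what is moved stays moved. The work goes in short steps, Python scripts to look and compute and a shell command to move; the robot and the scene stay as the last step left them, time stands still between calls to the robot, and variables do not carry over. Pictures are saved under pics/ and viewed, at most 10 in all, crops included, and the job is handed in when it is done.

```bash
mkdir -p pics; python3 - <<'E'
from bench import robot, viewer
import cv2,numpy as np
o=robot.get_obs();print({k:np.round(o[k],3) for k in('time','tool_pos','ee_rot','width')})
for n in('scene','side'):
    im=viewer.snapshot(n); cv2.imwrite(f'pics/{n}0.png',im[:,:,::-1])
    c=viewer.calibration(n); print(n,{k:np.round(c[k],3).tolist() for k in c})
a=cv2.imread('pics/scene0.png');b=cv2.imread('pics/side0.png')
cv2.imwrite('pics/s0.png',cv2.resize(a,(800,600)));cv2.imwrite('pics/d0.png',cv2.resize(b,(800,600)))
E
```

```text
{'time': np.float64(0.0), 'tool_pos': array([0.23 , 0.499, 0.204]), 'ee_rot': array([-3.139, -0.   ,  2.709]), 'width': np.float64(0.094)}
scene {'fx': 353.471, 'fy': 353.471, 'cx': 253.708, 'cy': 193.596, 'k1': -0.029, 'R': [[0.745, -0.667, -0.014], [-0.366, -0.391, -0.844], [0.557, 0.634, -0.536]], 't': [-0.379, 0.234, 0.738]}
side {'fx': 494.705, 'fy': 494.705, 'cx': 251.234, 'cy': 186.664, 'k1': -0.192, 'R': [[-0.883, -0.468, 0.013], [-0.181, 0.315, -0.932], [0.432, -0.825, -0.363]], 't': [0.415, 0.134, 1.091]}
```

View pics/s0.png

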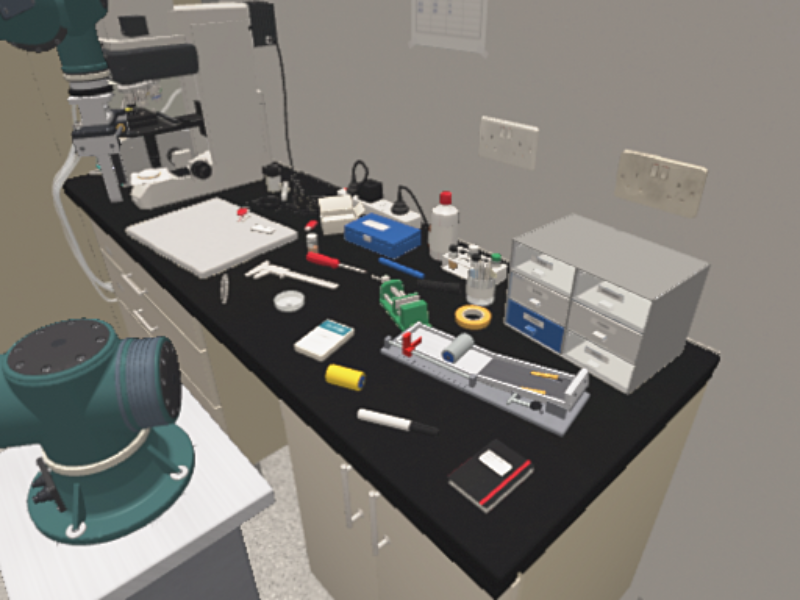

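View pics/d0.png

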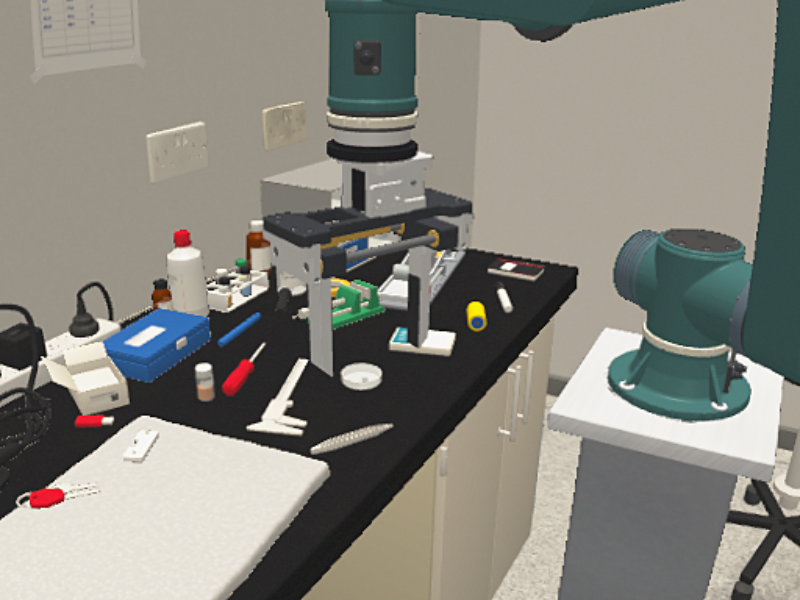

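The scene view (800 px wide) shows the tester running from about (385,350) to (575,420). The steel roller is at (457,347), the red pointer at (410,343), and the head of the ramp is at lower right. The side view is mostly blocked by the gripper.

```bash
cat > h.py <<'E'
import numpy as np,cv2
from bench import robot,viewer
from scipy.spatial.transform import Rotation as Ro
def ray(c,u,v):
    K=np.array([[c['fx'],0,c['cx']],[0,c['fy'],c['cy']],[0,0,1]])
    p=cv2.undistortPoints(np.array([[[u,v]]],float),K,np.array([c['k1'],0,0,0,0.]))[0,0]
    R=np.array(c['R']);return -R.T@np.array(c['t']),R.T@np.array([p[0],p[1],1])
def plane(c,u,v,z):
    o,d=ray(c,u,v);return o+d*(z-o[2])/d[2]
def meet(c1,p1,c2,p2):
    o1,d1=ray(c1,*p1);o2,d2=ray(c2,*p2)
    s=np.linalg.lstsq(np.c_[d1,-d2],o2-o1,rcond=None)[0]
    a=o1+d1*s[0];b=o2+d2*s[1];return (a+b)/2,np.linalg.norm(a-b)
def proj(c,X):
    x=np.array(c['R'])@X+np.array(c['t']);s=x[:2]/x[2];s=s*(1+c['k1']*(s@s))
    return np.array([c['fx']*s[0]+c['cx'],c['fy']*s[1]+c['cy']])
def tool(X):  # world displacement of TCP to X -> tool units
    o=robot.get_obs();R=Ro.from_euler('xyz',o['ee_rot']);return R.inv().apply(X-o['tool_pos'])/.2
E
python3 - <<'E'
from h import *
c=viewer.calibration('scene')
for n,u,v,z in[('lowcorner near',383,352,0.01),('head near',563,433,.01),('head far',588,393,.01),('roller',457,347,.033),('ptr',410,340,.05),('vise',405,300,.04),('tape',473,317,.006),('vise near top',425,318,.04),('box corner',628,388,0),('box left',507,318,0),('note',490,475,.012),('marker',397,422,.01),('wipes',325,340,.012)]:
    print(n,plane(c,u*.64,v*.64,z).round(3))
w=viewer.calibration('wrist');o=robot.get_obs();R=Ro.from_euler('xyz',o['ee_rot']);Rw=np.array(w['R'])
print('cam in tool',R.inv().apply(-Rw.T@w['t']-o['tool_pos']).round(3),'axis',R.inv().apply(Rw[2]).round(3),w['fx'],w['k1'])
print('tool axes\n',R.as_matrix().round(3))
E
```

```text
lowcorner near [ 0.436 -0.048  0.01 ]
head near [ 0.5   -0.365  0.01 ]
head far [ 0.6   -0.342  0.01 ]
roller [ 0.516 -0.144  0.033]
ptr [ 0.456 -0.094  0.05 ]
vise [0.544 0.014 0.04 ]
tape [ 0.633 -0.077  0.006]
vise near top [ 0.53  -0.054  0.04 ]
box corner [ 0.668 -0.374  0.   ]
box left [ 0.685 -0.118  0.   ]
note [ 0.365 -0.344  0.012]
marker [ 0.342 -0.188  0.01 ]
wipes [0.382 0.046 0.012]
cam in tool [ 0.081  0.    -0.18 ] axis [-0.276 -0.001  0.961] 300.9470234391438 -0.03722394537957433
tool axes
 [[-0.908  0.419 -0.001]
 [ 0.419  0.908 -0.002]
 [ 0.    -0.002 -1.   ]]
```

```bash
P='[-0.92,-0.84,0,0,0,0]'; python3 -m handwheel '[[-0.92,-0.84,0,0,0,0],[-0.92,-0.84,0,0,0,0],[-0.92,-0.84,0,0,0,0],[-0.92,-0.84,0,0,0,0],[-0.92,-0.84,0,0,0,0],[-0.92,-0.84,0,0,0,0],[-0.92,-0.84,0,0,0,0]]' 1
python3 -m handwheel '[[-0.92,-0.84,0,0,0,0],[-0.92,-0.84,0,0,0,0],[-0.92,-0.84,0,0,0,0],[-0.92,-0.84,0,0,0,0],[-0.92,-0.84,0,0,0,0],[-0.92,-0.84,0,0,0,0],[-0.92,-0.84,0,0,0,0]]' 1
python3 -m handwheel '[[-0.92,-0.84,0,0,0,1],[-0.92,-0.84,0,0,0,1],[-0.92,-0.84,0,0,0,1],[-0.92,-0.84,0,0,0,1],[-0.92,-0.84,0,0,0,1],[-0.92,-0.84,0,0,0,1],[-0.92,-0.84,0,0,0,1]]' 1
python3 -m handwheel '[[0,0,0,0,0,0.8],[0,0,0,0,0,0.8],[0,0,0,0,0,0.8],[0,0,0,0,0,0.8],[0,0,0,0,0,0.8],[0,0,0,0,0,0.8]]' 1
cat > snap.py <<'E'
import sys,pickle
from h import *
n=sys.argv[1]
c=viewer.calibration('wrist');im=viewer.snapshot('wrist')
cv2.imwrite(f'pics/{n}.png',im[:,:,::-1]);pickle.dump(c,open(f'{n}.pkl','wb'))
cv2.imwrite(f'pics/{n}b.png',cv2.resize(im[:,:,::-1],(800,600),interpolation=cv2.INTER_CUBIC))
E
python3 snap.py w1
```

```text
time: 0.68
tool_pos: [0.3295, 0.2639, 0.2052]
ee_rot: [-3.139, 0.003, 2.7]
wrist_force: [0.5, 0.1, -1.0]
width: 0.0508
finger_force: 0.0
time: 1.27
tool_pos: [0.4255, 0.0343, 0.2047]
ee_rot: [-3.139, 0.001, 2.7]
wrist_force: [-0.1, 0.7, -0.2]
width: 0.0044
finger_force: 0.0
time: 1.85
tool_pos: [0.5219, -0.1944, 0.2028]
ee_rot: [-3.139, -0.001, 2.18]
wrist_force: [-0.3, 1.5, -0.3]
width: 0.0005
finger_force: 0.0
time: 2.35
tool_pos: [0.5206, -0.1883, 0.2051]
ee_rot: [-3.141, -0.001, 1.769]
wrist_force: [0.7, -0.6, 0.3]
width: 0.0006
finger_force: 0.0
```

View pics/w1b.png

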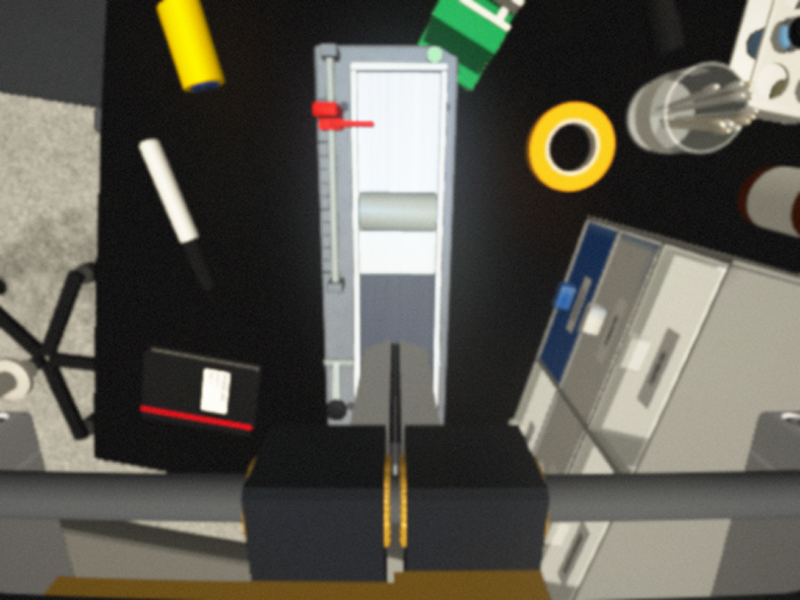

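The wrist view (800 px) shows the level white track from about (355,68) down to the foot edge at y≈274. The roller spans (358–437, 193–231), the flag ends at (373,124), the thumb tab is at (325,108), and the release key is at (337,410). The track is clear ahead of the roller.

```bash
cat > meas.py <<'E'
import sys,pickle
from h import *
def fit(n):
    im=cv2.imread(f'pics/{n}.png');c=pickle.load(open(f'{n}.pkl','rb'));r={}
    hsv=cv2.cvtColor(im,cv2.COLOR_BGR2HSV);h,s,v=cv2.split(hsv)
    red=(((h<8)|(h>172))&(s>150)&(v>90)).astype(np.uint8)
    k,lab,st,ce=cv2.connectedComponentsWithStats(red)
    for i in range(1,k):
        if st[i,4]>25: print(n,'red',st[i],ce[i].round(1))
    br=((v>195)&(s<60)).astype(np.uint8)
    k,lab,st,ce=cv2.connectedComponentsWithStats(br)
    for i in range(1,k):
        if st[i,4]>300: print(n,'bright',st[i],ce[i].round(1), cv2.minAreaRect(np.argwhere(lab==i)[:,::-1].astype(np.float32)))
    return im,c
if __name__=='__main__':
    im,c=fit(sys.argv[1])
    if len(sys.argv)>2:
      g=im.mean(2)
      print('col profile x=245',[(y,int(g[y,245:265].mean())) for y in range(35,200,2)])
E
python3 meas.py w1 p
python3 - <<'E'
from h import *
import pickle
c=pickle.load(open('w1.pkl','rb'));q=lambda u,v,z:plane(c,u*.64,v*.64,z)
f=q(397.5,274,.018);rc=q(397.5,212,.033)
print('foot',f.round(4),'roller',rc.round(4))
L=[q(358,193,.033),q(437,193,.033)];print('roller len',np.linalg.norm(L[1]-L[0]))
a=q(330,50,.037);b=q(336,284,.037);d=b-a;print('rod yaw',np.arctan2(d[1],d[0]))
a=q(352,66,.029);b=q(446,66,.029);m=(a+b)/2;print('lip width',np.linalg.norm(a-b),'lip',m.round(4)); d=f-m;print('yaw',np.arctan2(d[1],d[0]),'len',np.linalg.norm(d[:2]))
print('flag tip',q(373,124,.037).round(4))
E
```

```text
w1 red [199  65  39  18 324] [211.4  74.1]
w1 red [ 89 259  73  17 348] [125. 267.]
w1 bright [ 467    0   45   75 1924] [491.  37.] ((489.0, 37.0), (74.0, 44.0), 90.0)
w1 bright [ 223   30   64  228 8162] [254.8 110.6] ((254.5, 143.5), (227.0, 63.0), 90.0)
w1 bright [ 90  90  35  65 696] [106.7 121.4] ((106.80172729492188, 121.37068939208984), (68.54196166992188, 10.373208045959473), 66.80140686035156)
w1 bright [ 387  164   78  116 3239] [424.7 218.8] ((422.5511779785156, 220.6390380859375), (36.039005279541016, 124.04122924804688), 24.775142669677734)
w1 bright [129 236  18  29 427] [137.4 249.9] ((137.20298767089844, 249.97030639648438), (16.51761817932129, 26.96550941467285), 5.710593223571777)
w1 bright [334 240  21  42 343] [344.6 258.2] ((343.9452209472656, 260.4794616699219), (11.001867294311523, 40.496238708496094), 20.556045532226562)
w1 bright [348 335  21  37 400] [356.6 350.2] ((355.5039367675781, 351.0347900390625), (13.989256858825684, 38.7130012512207), 20.136302947998047)
col profile x=245 [(35, 176), (37, 177), (39, 193), (41, 241), (43, 240), (45, 177), (47, 238),
[... 451 characters left out ...]
7), (129, 200), (131, 207), (133, 215), (135, 219), (137, 214), (139, 206), (141, 195), (143, 184), (145, 170), (147, 179), (149, 243), (151, 249), (153, 249), (155, 249), (157, 249), (159, 248), (161, 248), (163, 248), (165, 248), (167, 248), (169, 247), (171, 247), (173, 243), (175, 173), (177, 124), (179, 123), (181, 123), (183, 122), (185, 121), (187, 121), (189, 120), (191, 119), (193, 119), (195, 118), (197, 118), (199, 118)]
foot [ 0.5242 -0.1957  0.018 ] roller [ 0.514  -0.1458  0.033 ]
roller len 0.05804864183864143
rod yaw -1.3802743026038111
lip width 0.06551335161782412 lip [ 0.4951 -0.0467  0.029 ]
yaw -1.378117928430205 len 0.15182736545033038
flag tip [ 0.4849 -0.0886  0.037 ]
```

The measurements fit together: lip to foot is 0.152 m, roller length 0.058 m, yaw −1.379, roller at tester x ≈ −0.050 and flag at −0.111. I'll lower the fingers into the gap behind the roller, then take a second view to check heights.

```bash
python3 -m handwheel '[[0.38,0.01,0.1,0,0,0.012],[0.38,0.01,0.4,0,0,0.012],[0.38,0.01,0.62,0,0,0.012],[0.38,0.01,0.62,0,0,0.012],[0.38,0.01,0.62,0,0,0.012],[0.38,0.01,0.62,0,0,0.012],[0.38,0.01,0.62,0,0,0.012]]' 1
python3 snap.py w2; python3 meas.py w2
```

```text
time: 2.98
tool_pos: [0.5093, -0.1154, 0.0839]
ee_rot: [3.138, 0.002, 1.76]
wrist_force: [0.8, 0.7, 1.2]
width: 0.0004
finger_force: 0.0
w2 red [169 152  59  22 711] [190.4 164.3]
w2 bright [308  26  61  41 409] [337.7  45.9] ((338.1316833496094, 46.08318328857422), (69.64158630371094, 5.962922096252441), 32.2756462097168)
w2 bright [294  40  62  50 639] [324.8  66.1] ((327.9578552246094, 63.27663040161133), (70.1494140625, 20.595468521118164), 31.13897132873535)
w2 bright [ 207  113   89  159 9850] [251.  172.4] ((251.0, 192.0), (158.0, 88.0), 90.0)
w2 bright [  26  175   52   81 1169] [ 51.7 214.4] ((51.75811767578125, 214.59866333007812), (89.62649536132812, 13.46476936340332), 62.10273361206055)
w2 bright [ 93 350  21  21 397] [102.8 360.8] ((103.0, 360.0), (20.0, 20.0), 90.0)
w2 bright [358 354  26  30 308] [370.2 371.7] ((367.0373229980469, 371.7454833984375), (27.825613021850586, 24.163097381591797), 64.65382385253906)
```

View pics/w2b.png

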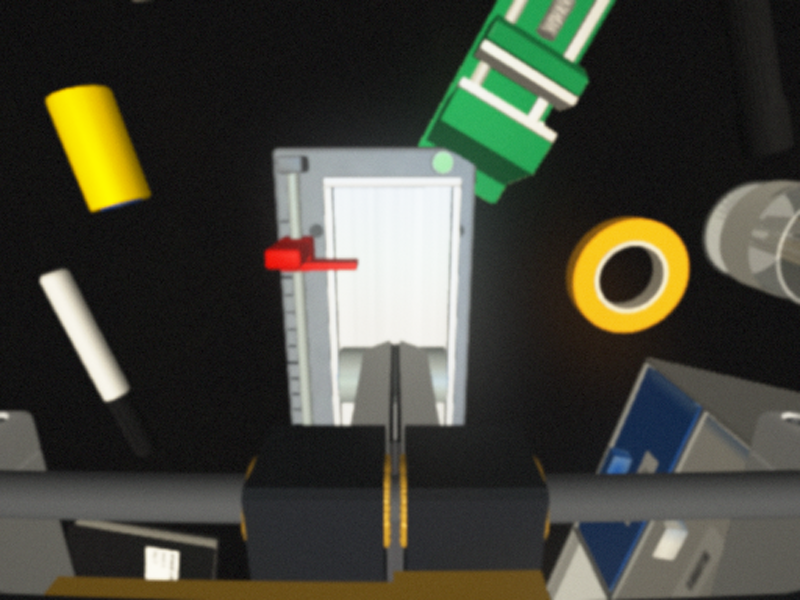

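This view shows the tip in front of the roller at (395,345), the roller's back edge at y≈347, the flag tip at (357,264), the tab at (290,250) and the lip corners at (328,182) and (460,182).

```bash
python3 - <<'E'
from h import *
import pickle
a,b=[pickle.load(open(f'{n}.pkl','rb')) for n in('w1','w2')]
F=np.array([.524,-.196,0]);u=np.array([np.cos(-1.379),np.sin(-1.379),0]);w=np.array([-u[1],u[0],0])
for n,p,q in[('lipL',(352,66),(328,182)),('lipR',(446,66),(460,182)),('flag tip',(373,124),(357,264)),('roller R back',(437,195),(447,348)),('roller L back',(358,195),(338,348)),('post',(329,50),(291,163))]:
    X,g=meet(a,np.array(p)*.64,b,np.array(q)*.64);d=X-F;print(n,X.round(4),'gap',g.round(4),'tester',np.round([d@u,d@w,X[2]],4))
o=robot.get_obs();d=o['tool_pos']-F;print('tcp',np.round([d@u,d@w,d[2]],4),o['ee_rot'])
E
```

```text
lipL [ 0.4634 -0.0529  0.0271] gap 0.0014 tester [-0.1521 -0.0322  0.0271]
lipR [ 0.5271 -0.0406  0.031 ] gap 0.0001 tester [-0.1519  0.0327  0.031 ]
flag tip [ 0.4851 -0.0886  0.0367] gap 0.0004 tester [-0.1129 -0.0177  0.0367]
roller R back [ 0.5409 -0.1283  0.0254] gap 0.0002 tester [-0.0633  0.0295  0.0254]
roller L back [ 0.4824 -0.1401  0.0238] gap 0.0001 tester [-0.0628 -0.0301  0.0238]
post [ 0.4464 -0.0469  0.0338] gap 0.0001 tester [-0.1611 -0.0478  0.0338]
tcp [-0.0813  0.0016  0.0849] [3.13629834e+00 3.11091691e-03 1.75996392e+00]
```

```bash
python3 -m handwheel '[[0.01,-0.008,0.1,0,0,0],[0.01,-0.008,0.2,0,0,0],[0.01,-0.008,0.26,0,0,0],[0.01,-0.008,0.29,0,0,0],[0.01,-0.008,0.29,0,0,0],[0.01,-0.008,0.29,0,0,0]]' 1
cat > t.py <<'E'
from h import *
F=np.array([.524,-.196,0]);u=np.array([np.cos(-1.379),np.sin(-1.379),0]);w=np.array([-u[1],u[0],0])
o=robot.get_obs();d=o['tool_pos']-F;f=o['wrist_force'];print('tcp tester',np.round([d@u,d@w,d[2]],4),'F',np.round([f@u,f@w,f[2]],1),'t',round(o['time'],2))
E
python3 t.py
```

```text
time: 3.53
tool_pos: [0.5067, -0.1137, 0.0247]
ee_rot: [3.14, 0.001, 1.76]
wrist_force: [-0.0, -0.1, 1.0]
width: 0.001
finger_force: 0.0
tcp tester [-0.0841 -0.0013  0.0247] F [ 0.1 -0.1  1. ] t 3.53
```

```bash
python3 -m handwheel '[[-0.015,0.003,0,0,0,0],[-0.03,0.005,0,0,0,0],[-0.05,0.005,0,0,0,0],[-0.07,0.005,0,0,0,0],[-0.09,0.005,0,0,0,0],[-0.11,0.005,0,0,0,0],[-0.13,0.005,0,0,0,0],[-0.15,0.005,0,0,0,0],[-0.17,0.005,0,0,0,0],[-0.19,0.005,0,0,0,0]]' 1
python3 t.py
python3 -m handwheel '[[-0.02,0,0,0,0,0],[-0.04,0,0,0,0,0],[-0.06,0,-0.002,0,0,0],[-0.08,0,-0.004,0,0,0],[-0.1,0,-0.006,0,0,0],[-0.12,0,-0.008,0,0,0],[-0.14,0,-0.011,0,0,0],[-0.16,0,-0.014,0,0,0],[-0.18,0,-0.017,0,0,0],[-0.2,0,-0.02,0,0,0]]' 1
python3 t.py;python3 snap.py w3
```

```text
time: 4.37
tool_pos: [0.5138, -0.1507, 0.0234]
ee_rot: [-3.142, -0.0, 1.76]
wrist_force: [0.9, -0.1, 0.2]
width: 0.0007
finger_force: 0.1
tcp tester [-0.0464 -0.0014  0.0234] F [0.2 0.9 0.2] t 4.37
time: 5.2
tool_pos: [0.5214, -0.1898, 0.0276]
ee_rot: [3.141, -0.0, 1.76]
wrist_force: [-1.0, 1.2, 1.1]
width: 0.0004
finger_force: 0.8
tcp tester [-0.0066 -0.0014  0.0276] F [-1.3 -0.8  1.1] t 5.2
```

View pics/w3b.png

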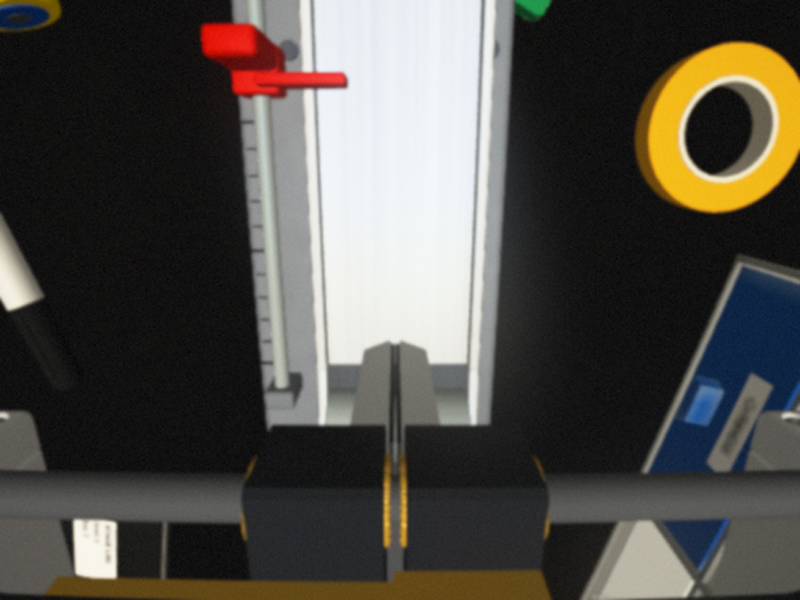

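The roller sits square across the foot of the ramp, its edge at y≈390 just ahead of the fingers, and the finger force confirms contact. I'll keep pushing up the slope.

```bash
python3 -m handwheel '[[-0.018,0.002,-0.003,0,0,0],[-0.036,0.004,-0.005,0,0,0],[-0.054,0.005,-0.008,0,0,0],[-0.072,0.005,-0.01,0,0,0],[-0.09,0.005,-0.013,0,0,0],[-0.108,0.005,-0.015,0,0,0],[-0.126,0.005,-0.018,0,0,0],[-0.144,0.005,-0.02,0,0,0],[-0.162,0.005,-0.023,0,0,0],[-0.18,0.005,-0.026,0,0,0]]' 1
python3 t.py
python3 -m handwheel '[[-0.018,0,-0.003,0,0,0],[-0.036,0,-0.005,0,0,0],[-0.054,0,-0.008,0,0,0],[-0.072,0,-0.01,0,0,0],[-0.09,0,-0.013,0,0,0],[-0.108,0,-0.015,0,0,0],[-0.126,0,-0.018,0,0,0],[-0.144,0,-0.02,0,0,0],[-0.162,0,-0.023,0,0,0],[-0.18,0,-0.026,0,0,0]]' 1
python3 t.py
```

```text
time: 6.08
tool_pos: [0.5291, -0.2251, 0.0327]
ee_rot: [3.142, -0.0, 1.76]
wrist_force: [-0.5, 2.4, 1.9]
width: 0.0005
finger_force: 0.8
tcp tester [ 0.0295 -0.0005  0.0327] F [-2.5 -0.   1.9] t 6.08
time: 6.92
tool_pos: [0.5359, -0.2609, 0.0378]
ee_rot: [-3.142, 0.001, 1.76]
wrist_force: [-0.3, 2.1, 1.5]
width: 0.0007
finger_force: 0.8
tcp tester [ 0.0659 -0.0007  0.0378] F [-2.2  0.1  1.5] t 6.92
```

```bash
python3 -m handwheel '[[-0.018,0.002,-0.003,0,0,0],[-0.036,0.003,-0.005,0,0,0],[-0.054,0.003,-0.008,0,0,0],[-0.072,0.003,-0.01,0,0,0],[-0.09,0.003,-0.013,0,0,0],[-0.105,0.003,-0.015,0,0,0],[-0.12,0.003,-0.017,0,0,0],[-0.135,0.003,-0.019,0,0,0],[-0.15,0.003,-0.021,0,0,0],[-0.16,0.003,-0.023,0,0,0]]' 1
python3 t.py
python3 -m handwheel '[[-0.005,0,-0.001,0,0,0],[-0.01,0,-0.0015,0,0,0],[-0.015,0,-0.002,0,0,0],[-0.015,0,-0.002,0,0,0]]' 1
python3 t.py
```

```text
time: 7.75
tool_pos: [0.5425, -0.2922, 0.0425]
ee_rot: [3.142, 0.001, 1.76]
wrist_force: [-0.9, 0.1, 0.1]
width: 0.0008
finger_force: 0.0
tcp tester [ 0.098  -0.0001  0.0425] F [-0.3 -0.8  0.1] t 7.75
time: 8.08
tool_pos: [0.543, -0.2942, 0.0429]
ee_rot: [-3.142, -0.0, 1.76]
wrist_force: [-0.5, 0.6, 1.2]
width: 0.0002
finger_force: 0.5
tcp tester [ 0.1    -0.0001  0.0429] F [-0.7 -0.3  1.2] t 8.08
```

```bash
python3 -m handwheel '[[-0.005,0,-0.001,0,0,0],[-0.01,0,-0.0015,0,0,0],[-0.01,0,-0.0015,0,0,0]]' 1 >/dev/null
python3 t.py
python3 -m handwheel '[[-0.005,0,-0.001,0,0,0],[-0.005,0,-0.001,0,0,0]]' 1 |grep finger
python3 t.py
python3 -m handwheel '[[-0.005,0,-0.001,0,0,0],[-0.005,0,-0.001,0,0,0]]' 1 |grep finger
python3 t.py
python3 -m handwheel '[[-0.005,0,-0.001,0,0,0],[-0.005,0,-0.001,0,0,0]]' 1 |grep finger
python3 t.py
```

```text
tcp tester [0.1023 0.     0.0432] F [-1.5  0.4  1.2] t 8.33
finger_force: 1.3
tcp tester [ 0.1027 -0.      0.0433] F [-3.   0.6  1.4] t 8.5
finger_force: 2.5
tcp tester [ 1.028e-01 -1.000e-04  4.330e-02] F [-4.9  0.4  1.7] t 8.67
finger_force: 3.4
tcp tester [ 1.029e-01 -1.000e-04  4.330e-02] F [-6.4 -0.6  2.4] t 8.83
```

The force is rising with no further travel, so the roller is at the stop. I'll press a little more, then look.

```bash
python3 -m handwheel '[[-0.01,0,-0.001,0,0,0],[-0.02,0,-0.002,0,0,0],[-0.02,0,-0.002,0,0,0]]' 1 |grep finger
python3 t.py
python3 - <<'E'
from h import *
for n in('scene','side'):
    im=viewer.snapshot(n)[:,:,::-1]; cv2.imwrite(f'pics/{n}1.png',im)
a=cv2.imread('pics/scene1.png')[200:290,270:400];cv2.imwrite('pics/s1.png',cv2.resize(a,None,fx=6,fy=6,interpolation=cv2.INTER_CUBIC))
E
```

```text
finger_force: 7.4
tcp tester [ 1.029e-01 -1.000e-04  4.330e-02] F [-14.9  -0.2   5. ] t 9.08
```

View pics/s1.png

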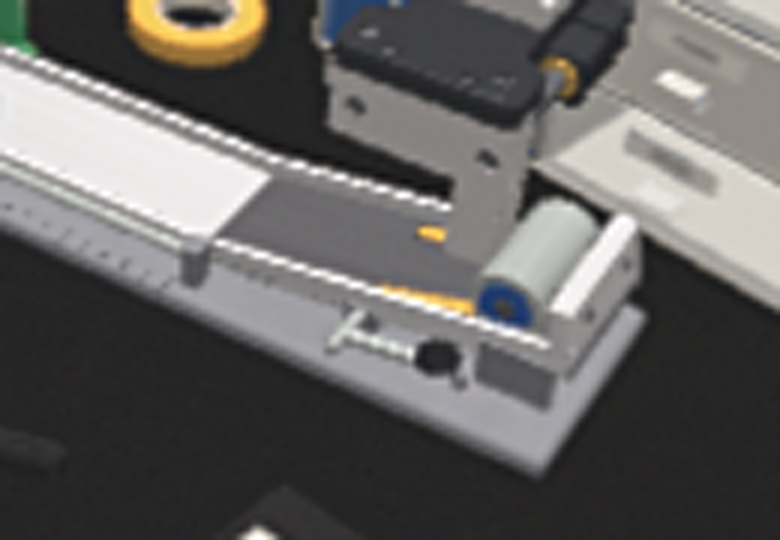

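The roller is hard against the stop at (540,260), with the brass pawls showing behind it. I'll back off slowly to see whether the catch holds it.

```bash
python3 -m handwheel '[[0.01,0,-0.002,0,0,0],[0.02,0,-0.003,0,0,0],[0.03,0,-0.004,0,0,0],[0.04,0,-0.005,0,0,0],[0.05,0,-0.005,0,0,0],[0.06,0,-0.005,0,0,0],[0.07,0,-0.005,0,0,0],[0.08,0,-0.005,0,0,0],[0.08,0,-0.005,0,0,0]]' 1|grep finger
python3 t.py
python3 - <<'E'
from h import *
im=viewer.snapshot('scene')[:,:,::-1]; cv2.imwrite('pics/scene2.png',im)
a=im[200:290,270:400];cv2.imwrite('pics/s2.png',cv2.resize(a,None,fx=6,fy=6,interpolation=cv2.INTER_CUBIC))
E
```

```text
finger_force: 0.0
tcp tester [ 0.0931 -0.0001  0.0453] F [-0.2 -0.4  0.5] t 9.93
```

View pics/s2.png

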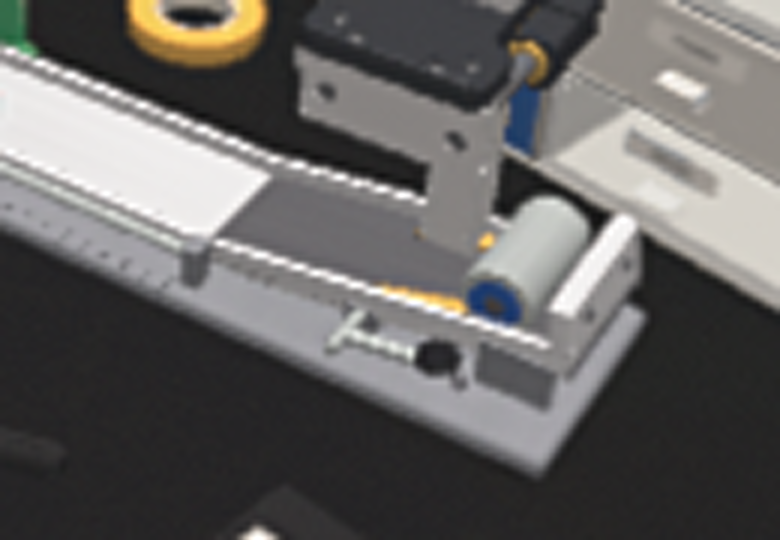

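The roller has rolled back about 3 mm onto the raised pawls and is staying there without contact, so it is latched. Next is the pointer: lift, go behind its tab, come down.

```bash
python3 -m handwheel '[[0.02,0,-0.15,0,0,0],[0.05,0,-0.35,0,0,0],[0.2,0,-0.4,0,0,0],[0.4,-0.1,-0.4,0,0,0],[0.6,-0.24,-0.4,0,0,0],[0.8,-0.24,-0.4,0,0,0],[0.9,-0.24,-0.4,0,0,0],[0.9,-0.24,-0.4,0,0,0],[0.9,-0.24,-0.4,0,0,0]]' 1|grep finger
python3 t.py
python3 snap.py w4; python3 meas.py w4|grep red
```

```text
finger_force: 0.0
tcp tester [-0.0876 -0.0475  0.1257] F [0.4 0.4 0.4] t 10.73
w4 red [243 152  42  17 338] [256.  161.4]
w4 red [104 350  56  13 260] [131.9 356. ]
```

View pics/w4b.png

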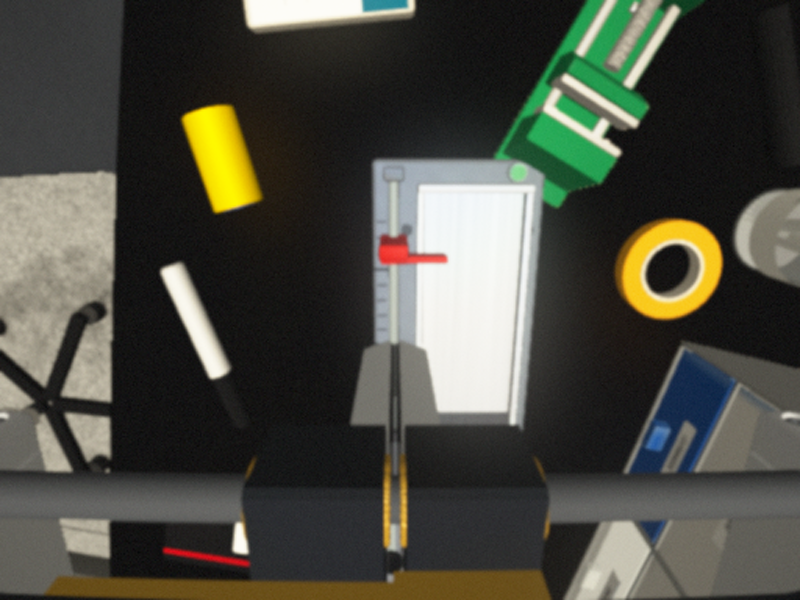

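The fingers line up with the red tab, both at column ≈394. The tab's rear top edge is at about y=236 and the track is clear.

```bash
python3 - <<'E'
from h import *
import pickle
c=pickle.load(open('w4.pkl','rb'))
F=np.array([.524,-.196,0]);u=np.array([np.cos(-1.379),np.sin(-1.379),0]);w=np.array([-u[1],u[0],0])
for p,z in(((394,237),.062),((394,173),.037),((446,259),.037)):
    d=plane(c,p[0]*.64,p[1]*.64,z)-F;print(np.round([d@u,d@w],4))
E
python3 -m handwheel '[[0.15,0,0,0,0,0],[0.3,0,0,0,0,0],[0.3,0,0.1,0,0,0],[0.3,0,0.25,0,0,0],[0.3,0,0.36,0,0,0],[0.3,0,0.39,0,0,0],[0.3,0,0.39,0,0,0],[0.3,0,0.39,0,0,0]]' 1|grep finger
python3 t.py
```

```text
[-0.1293 -0.0478]
[-0.1609 -0.0477]
[-0.1123 -0.0175]
finger_force: 0.0
tcp tester [-0.1459 -0.0469  0.0477] F [ 0.1  0.  -0.8] t 11.45
```

```bash
python3 -m handwheel '[[-0.025,0,0,0,0,0],[-0.05,0,0,0,0,0],[-0.075,0,0,0,0,0],[-0.1,0,0,0,0,0],[-0.125,0,0,0,0,0],[-0.15,0,0,0,0,0],[-0.175,0,0,0,0,0],[-0.2,0,0,0,0,0],[-0.225,0,0,0,0,0],[-0.25,0,0,0,0,0]]' 1|grep finger
python3 t.py
python3 -m handwheel '[[-0.025,0,0,0,0,0],[-0.05,0,0,0,0,0],[-0.075,0,0,0,0,0],[-0.1,0,0,0,0,0],[-0.125,0,0,0,0,0],[-0.15,0,0,0,0,0],[-0.175,0,0,0,0,0],[-0.2,0,0,0,0,0],[-0.225,0,0,0,0,0],[-0.25,0,0,0,0,0]]' 1|grep finger
python3 t.py
python3 -m handwheel '[[-0.02,0,0,0,0,0],[-0.04,0,0,0,0,0],[-0.055,0,0,0,0,0],[-0.07,0,0,0,0,0],[-0.085,0,0,0,0,0],[-0.095,0,0,0,0,0],[-0.1,0,0,0,0,0],[-0.1,0,0,0,0,0]]' 1|grep finger
python3 t.py
```

```text
finger_force: 0.5
tcp tester [-0.0965 -0.0476  0.0471] F [-1.4  0.4  1.1] t 12.28
finger_force: 0.5
tcp tester [-0.0465 -0.0477  0.0471] F [-1.5  0.7 -0.5] t 13.12
finger_force: 0.0
tcp tester [-0.0266 -0.0479  0.0471] F [ 1.  -0.1  0.6] t 13.78
```

```bash
python3 -m handwheel '[[-0.01,0,0,0,0,0],[-0.015,0,0,0,0,0],[-0.015,0,0,0,0,0]]' 1|grep finger
python3 t.py
python3 -m handwheel '[[-0.01,0,0,0,0,0],[-0.015,0,0,0,0,0],[-0.015,0,0,0,0,0]]' 1|grep finger
python3 t.py
python3 -m handwheel '[[-0.01,0,0,0,0,0],[-0.015,0,0,0,0,0],[-0.015,0,0,0,0,0]]' 1|grep finger
python3 t.py
```

```text
finger_force: 2.0
tcp tester [-0.0249 -0.048   0.0471] F [-4.4 -1.   2.1] t 14.03
finger_force: 5.4
tcp tester [-0.0247 -0.048   0.0471] F [-11.2  -0.4   5.5] t 14.28
finger_force: 8.6
tcp tester [-0.0245 -0.0481  0.0471] F [-16.8  -2.1   8.4] t 14.53
```

The pointer has reached its end of travel, and the x offset of about 2.7 mm is the same as at the stop. I'll back off, rise clear and check.

```bash
python3 -m handwheel '[[0.02,0,0,0,0,0],[0.05,0,0,0,0,0],[0.1,0,0,0,0,0],[0.13,0,0,0,0,0],[0.15,0,-0.15,0,0,0],[0.2,0,-0.35,0,0,0],[0.3,0.1,-0.5,0,0,0],[0.4,0.24,-0.7,0,0,0],[0.4,0.24,-0.8,0,0,0],[0.4,0.24,-0.8,0,0,0]]' 1|grep finger
python3 -m handwheel '[[0,0,0,0,0,0],[0,0,0,0,0,0],[0,0,0,0,0,0]]' 1|grep force
python3 t.py
python3 - <<'E'
from h import *
im=viewer.snapshot('scene')[:,:,::-1];w=viewer.snapshot('wrist')[:,:,::-1]
a=cv2.resize(im[195:285,240:390],(800,480),interpolation=cv2.INTER_CUBIC);cv2.imwrite('pics/f.png',a)
cv2.imwrite('pics/wf.png',cv2.resize(w[100:300,180:330],(450,600),interpolation=cv2.INTER_CUBIC))
E
```

```text
finger_force: 0.0
wrist_force: [0.4, 0.5, 1.2]
finger_force: 0.0
tcp tester [-0.0979 -0.0008  0.2051] F [-0.4  0.5  1.2] t 15.62
```

View pics/f.png

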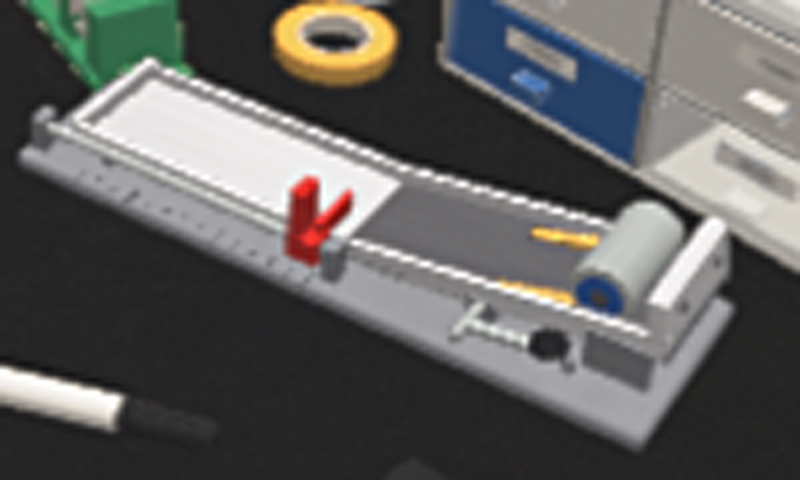

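The pointer is against its end post at the foot of the ramp (310,250), the roller is latched behind both pawls (625,260), and the robot is clear.

```bash
python3 -c "
from bench import robot
print(robot.close_job())"
```

```text
the job is handed in; nothing more can be done
None
```

The roller is latched at the top of the ramp behind the raised catch, the run-out pointer is back against its zero end stop, nothing else on the bench was touched, and the job was handed in at about 16 s of the 51 s allowed; the hand-in gave no verdict.

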